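# Seat a small LED lamp in the counter tester and test it

### The arm

A 6-joint arm with a two-finger parallel gripper is mounted at the origin on the work surface. World frame = base frame: x ahead of the robot, y to its left, z up, the work surface at z = 0. Lengths are in m, angles in rad, forces in N, time in s.
With the tool pointing down it reaches from about 0.425 to 0.95 m from the base axis. Payload 3.5 kg.
Tool frame: the origin (TCP) lies where the fingers leave the gripper's body, on its centre line; the fingertips stand 73 mm ahead of it and the grasp point (between the pads) lies ctrl.grip_point_offset ahead of it (ctrl.grip_point_offset is the distance from the TCP to the grasp point, in m); z points along the fingers, y is the direction in which the jaws open and shut (so a half turn about z gives the same grasp; the last joint's range is limited). The gripper opens to 85 mm and grips with 20 to 120 N. Pads are 22 mm wide; open, the fingers measure 114 mm over their backs; the gripper's body (76 mm by 85 mm) begins 54 mm behind the grasp point. The pads swing forward as they close: fully open they stand 13 mm farther back than shut.
Start: joints at [1.024, 0.286, 1.577, -0, 1.279, -0.15], TCP at [0.261, 0.623, 0.304] pointing down, gripper open.
Joint ranges: [-2.77, 2.77], [-0.9, 2.22], [0.21, 2.48], [-1.53, 4.67], [0.24, 2.81], [-2.84, 2.84]. Speed limits (rad/s): [2.79, 2.79, 3.14, 3.14, 3.14, 3.14].

### API

Orientations are given as a rotation vector (axis times angle).
In Python, from plant import ctrl gives the robot as it stands. The module is installed in compiled form; this text tells all that it offers.
- The arm moves only by the shell command python3 -m pendant 'ROWS' [FORCE]. ROWS is JSON, a list of rows, each a list of 3 entries, a list of its own where there are three numbers: the shift along the tool's x, y, z in m, then the turn, a rotation vector about the tool's x, y, z in rad, then the closure, from -1 (fully open) to 1 (shut), so that 0 is half open. In form: [[[dx, dy, dz], [wx, wy, wz], fingers], ...]. A call has 1 to 12 rows; each row is the pose to reach, as a shift and turn from the pose commanded when the call began, along the tool's axes at that moment; what a row does not reach only later rows make up. A row lasts 1/12 s, in which the tool goes at most 41.7 mm and 7.16 degrees, less where a joint would pass 70% of its speed; a pose out of reach is approached as far as the arm can. A call with a gripper value outside its range is refused whole. The fingers move at their own pace and stop on an object; FORCE is the grip in N (left out, the last holds). Time passes only in rows, so rows that repeat a pose let the fingers close. It gives the time, the measured TCP pose, the force and the opening at its end, in the units of the state.
- ctrl.state(): the state, without advancing time (a new reading comes with each control period).
- ctrl.capture(name): name is "side" or "top" or "wrist"; returns the picture (480x640x3 uint8, red, green, blue); there is no depth.
- ctrl.camera_params(name): a dict with "mtx" (3x3 intrinsics, pixels), "cam_to_world" (4x4, takes a point from camera to world coordinates); the wrist camera has in their place "hand_eye" (4x4, takes a point from camera to tool coordinates, whose origin is the TCP and whose axes are the flange's). Camera axes: x right, y down, z forward; pixel columns grow to the right and rows downward; lengths in m; the calibration is good to about 2 mm. A picture is of the moment at which its call begins: read the wrist's pose just before it. camera_params takes no time and is no camera call.
- ctrl.job_done(): hands the job in, once; it reports no verdict.
The state is a dict: "time_s": time; "joint_positions": joint angles; "qvel": joint speeds; "effort": joint torques, N m; "tcp_pos": TCP position; "tool_rot": TCP orientation; "wrist_force": force on the tool from outside, world axes, zero at the start; "torque": the same for the moment, N m; "gripper_width": opening from 0.0 (shut) to 1.0 (fully open).
Only numpy, scipy, OpenCV 4.12 (cv2) and the standard library are available. Lean on these libraries where they do the work, as an engineer would, in place of code of your own. Each camera call takes 0.05 s, during which the arm holds its last target. There are 200 camera calls.

### The job

Pick up the smaller of the two LED lamps and set it down flat on the empty loading end of the tester's metal plate, then slide it gently along the plate's fence, without lifting it again, until it drops fully into the round pocket. Then press the tester's button all the way down with the lamp in place, and let everything go. Push the lamp gently throughout (never more than about 2.5 kg of force against the tester) and leave the other lamp and the desk things where they are.

Things in the scene. Friction and masses are not known exactly. Their poses are not given: they have to be found in the camera images.
- lamp_mid (a point): The smaller LED lamp, 0.07 to 0.14 kg: a flat white disc 50 mm across, 8 mm thick, with a round aluminium hub 26 mm across standing 24 mm up from its middle (32 mm high in all). Point on its axis, 16 mm above its underside; z is its axis, up. It stands disc-down on a thin mat. Held loosely by the hub (fingers a few mm clear) it can be pushed along and is free to drop by its own weight.
- big_lamp_mid (a point): The other LED lamp, of the same form but with a disc 72 mm across and a hub 40 mm across, 32 mm high in all; too large for the pocket; leave it alone. Point on its axis, half-way up.
- tester: The lamp tester, fixed: a low grey housing 130 mm (its x) by 310 mm (its y, from -125 to +185 mm), 20 mm high; origin on the desk, z up. On it lies an aluminium plate 110 mm (x) by 200 mm (y), its upper face 30 mm above the desk. The plate is clamped, unyielding, at a different place along y each time: its middle lies at x = 0, y from -18 to +18 mm. All positions below are in this frame.
- load_spot (a point): Middle of the empty loading end of the plate, on its upper face, at x = 0, y = -50 mm, 30 mm above the desk. Setting the lamp down with its axis within 20 mm of here is right. A lamp on the plate has its middle point 46 mm above the desk.
- fence_start (a point): Point at the foot of the steel fence, beside the loading spot (x = +45.5 mm, y = -50 mm). The fence is straight, parallel to y, 8 mm high, along the plate's whole +x edge; this is its inner face. A small lamp touching it has its axis at x = +20.5 mm; slid on to +y along it, it meets the pocket.
- pocket_nominal (a point): Nominal middle of the round pocket, at plate-top height: x = +19.5 mm, y = +50 mm. The true centre has the same x but lies anywhere up to 18 mm to either side along y. Pocket 52.5 mm across, 5 mm deep, flat floor; a seated lamp's middle point is 41 mm above the desk. Beyond y = 0 the lamp may only slide, not be lifted or carried with its underside 8 to 55 mm over the plate.
- test_btn_top (a point): Top centre of the tester's round white push button, 28 mm across, in a black housing, at x = +15 mm, y = +155 mm in the tester's frame, 42 mm above the desk when up.
- test_btn (a joint): Travel of the push button: 0 up, 0.006 m fully down; it springs back; fully down takes 5 N.
- stamp: A rubber stamp with wooden knob, 34 mm across, 62 mm high, standing on the desk; a bystander. Origin under its centre.
- stapler: A black stapler 130 mm long, a bystander. Origin under its centre.
- pen_cup: A black pen cup 80 mm across, 100 mm high, a bystander. Origin under its centre.
- carton: A lamp carton 70 by 70 by 120 mm, a bystander. Origin under its centre.
- carton2: A second such carton, a bystander. Origin under its centre.
Not all that is in view belongs to the job. What is shaped like the part that bears lamp_mid but yellow is not meant.

How it is judged:
On the way, in this order (a step that is already met when the one before it is completed fails the run):
1. the small lamp lies flat on the loading end of the plate (z of lamp_mid in the frame of tester between 0.0445 and 0.048 m and y of lamp_mid in the frame of tester between -0.1 and -0.005 m and x of lamp_mid in the frame of tester between -0.05 and 0.05 m and angle between lamp_mid's own z axis and vertical below 0.08 rad), for 0.2 s.
2. the small lamp has dropped fully into the pocket (z of lamp_mid in the frame of tester between 0.0385 and 0.043 m and y of lamp_mid in the frame of tester between 0.025 and 0.075 m and x of lamp_mid in the frame of tester between 0.012 and 0.027 m and angle between lamp_mid's own z axis and vertical below 0.05 rad), for 0.2 s.
3. the button is pressed down with the lamp in the pocket (value of joint test_btn above 0.0045 m and z of lamp_mid in the frame of tester below 0.043 m), for 0.05 s.
At the end, for the whole second after the job is handed in: The small lamp lies flat at the bottom of the pocket (within 2 mm of full depth, tilted less than 0.05 rad), at rest and released; the button is up again (all of step 2 and linear speed of lamp below 0.02 m/s and value of joint test_btn below 0.0015 m); the robot touches nothing.
It fails at once if the lamp is pressed or pushed against the tester with more than 25 N (contact force between lamp and tester above 25 N).
It fails at once if the lamp is lifted or carried low over the pocket end of the plate instead of being slid there (z of lamp_mid in the frame of tester between 0.054 and 0.101 m and y of lamp_mid in the frame of tester between 0 and 0.1 m and x of lamp_mid in the frame of tester between -0.055 and 0.055 m).
It fails at once if the other lamp or a desk thing is moved by more than 30 mm (distance of any of big_lamp_mid, stamp, stapler, pen_cup, carton, carton2 from where it was at the start of the episode above 0.03 m).
It also fails if it takes over 64 s, if anything falls off the work surface, if the arm or the gripper's body presses on something with over 40 N, if the wrist force passes 120 N, or if a joint passes its speed limit or range.

## Working session

There is one attempt and no reset: what is moved stays moved. The work goes in short steps, Python scripts to look and compute and a shell command to move; the robot and the scene stay as the last step left them, time stands still between calls to the robot, and variables do not carry over. Pictures are saved under pics/ and viewed, about 8 in all and at most 12, crops included, and the job is handed in when it is done.

```bash
mkdir -p pics; python3 - <<'E'
from plant import ctrl
import cv2,numpy as np
s=ctrl.state();print(s['time_s'],s['tcp_pos'],s['tool_rot'],s['gripper_width'],ctrl.grip_point_offset)
for n in ['side','top']:
    cv2.imwrite(f'pics/{n}0.png',cv2.cvtColor(ctrl.capture(n),cv2.COLOR_RGB2BGR))
    print(n,{k:np.round(v,4).tolist() for k,v in ctrl.camera_params(n).items()})
print(ctrl.camera_params('wrist'))
E
```

```text
0.0 [0.26060246 0.62214049 0.30251474] [-0.61905136 -3.07919343  0.00355226] 0.9981738380053852 0.0539
side {'mtx': [[556.0383, 0.0, 328.4093], [0.0, 556.0383, 238.1473], [0.0, 0.0, 1.0]], 'cam_to_world': [[0.976, -0.1186, 0.1828, 0.3771], [-0.2169, -0.6098, 0.7623, -0.9057], [0.0211, -0.7837, -0.6208, 0.7226], [0.0, 0.0, 0.0, 1.0]]}
top {'mtx': [[503.8569, 0.0, 317.2745], [0.0, 503.8569, 236.4525], [0.0, 0.0, 1.0]], 'cam_to_world': [[-0.0189, -0.992, 0.125, 0.4703], [-0.9998, 0.0199, 0.0066, -0.077], [-0.009, -0.1248, -0.9921, 1.0377], [0.0, 0.0, 0.0, 1.0]]}
{'mtx': array([[332.14459086,   0.        , 322.59480089],
       [  0.        , 332.14459086, 240.73199277],
       [  0.        ,   0.        ,   1.        ]]), 'hand_eye': array([[-2.84334106e-04, -9.66170303e-01, -2.57904759e-01,
         6.56795556e-02],
       [ 9.99998944e-01, -6.42360198e-04,  1.30395245e-03,
         6.82771951e-04],
       [-1.42550788e-03, -2.57904115e-01,  9.66169465e-01,
        -7.01078136e-02],
       [ 0.00000000e+00,  0.00000000e+00,  0.00000000e+00,
         1.00000000e+00]])}
```

View pics/top0.png

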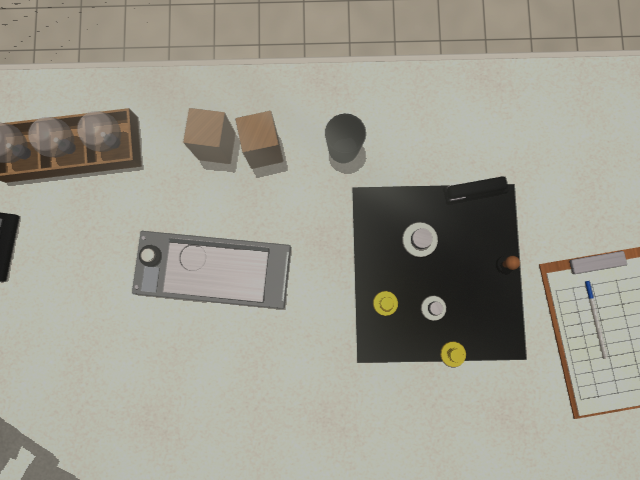

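View pics/side0.png

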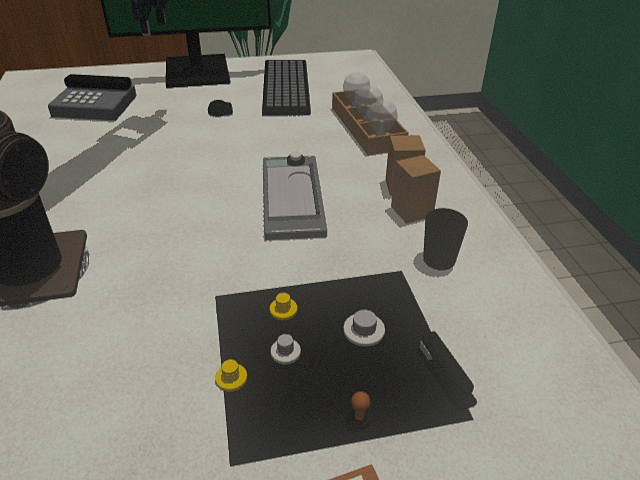

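The top view shows white lamps at (433,308), small, and (420,239), big. The yellow ones at (386,303) and (453,354) are decoys. The tester's button is at (150,256), its pocket at about (193,258) and the fence on the upper edge. The side view agrees: small lamp at (286,348), big lamp at (364,327). The small white one at (433,308) fits the description, so I'll confirm it in an enlarged crop while measuring.

```bash
cat > h.py <<'E'
import cv2,numpy as np
from plant import ctrl
from scipy.spatial.transform import Rotation as R
def cam(n,st=None):
    p=ctrl.camera_params(n)
    if n!='wrist': return p['mtx'],np.array(p['cam_to_world'])
    T=np.eye(4);T[:3,:3]=R.from_rotvec(st['tool_rot']).as_matrix();T[:3,3]=st['tcp_pos']
    return p['mtx'],T@p['hand_eye']
def ray(K,T,uv,z):
    uv=np.atleast_2d(np.array(uv,float))
    d=np.c_[uv,np.ones(len(uv))]@np.linalg.inv(K).T@T[:3,:3].T
    return T[:3,3]+d*((z-T[2,3])/d[:,2])[:,None]
def proj(K,T,P):
    c=(np.atleast_2d(P)-T[:3,3])@T[:3,:3]; q=c@K.T; return q[:,:2]/q[:,2:]
E
python3 - <<'E'
from h import *
for n in ['top','side']:
    im=cv2.imread(f'pics/{n}0.png');K,T=cam(n);hsv=cv2.cvtColor(im,cv2.COLOR_BGR2HSV)
    m=((hsv[...,1]<60)&(hsv[...,2]>90)).astype(np.uint8)
    cs,_=cv2.findContours(m,cv2.RETR_LIST,cv2.CHAIN_APPROX_NONE)
    for c in cs:
        if 150<cv2.contourArea(c)<2500:
            (u,v),_=cv2.minEnclosingCircle(c)
            w=ray(K,T,c[:,0],0.008);(x,y),r=cv2.minEnclosingCircle(w[:,:2].astype(np.float32))
            print(n,'blob',round(u),round(v),np.round([x,y,r],4), 'mean',w[:,:2].mean(0).round(4))
im=cv2.imread('pics/top0.png');K,T=cam('top')
a=cv2.resize(im[220:320,125:305],None,fx=4.4,fy=4.4,interpolation=cv2.INTER_CUBIC)[:,:792]
b=cv2.resize(im[260:360,370:480],None,fx=1.6,fy=1.6)
o=np.zeros((600,800,3),np.uint8);o[:440,:a.shape[1]]=a;o[440:600,:176]=b
s=cv2.imread('pics/side0.png')[145:245,250:340];s=cv2.resize(s,None,fx=1.6,fy=1.6);o[440:600,200:344]=s
cv2.imwrite('pics/c1.png',o)
E
```

```text
top blob 433 308 [ 0.4505 -0.3014  0.0253] mean [ 0.4505 -0.3019]
top blob 150 256 [0.5673 0.2741 0.0266] mean [0.5674 0.2744]
top blob 217 244 [0.5885 0.1368 0.102 ] mean [0.5869 0.1346]
top blob 420 239 [ 0.5906 -0.2804  0.0364] mean [ 0.5905 -0.2804]
top blob 344 138 [ 0.8086 -0.1317  0.0559] mean [ 0.8082 -0.129 ]
top blob 259 139 [0.8103 0.0493 0.0691] mean [0.8119 0.0478]
top blob 204 128 [0.8383 0.1658 0.0542] mean [0.8385 0.1663]
side blob 285 347 [ 0.4524 -0.2986  0.0189] mean [ 0.4531 -0.2999]
side blob 285 349 [ 0.4527 -0.2988  0.0302] mean [ 0.454  -0.3011]
side blob 364 324 [ 0.5945 -0.2775  0.0266] mean [ 0.5927 -0.2816]
side blob 364 330 [ 0.5949 -0.2781  0.0405] mean [ 0.5943 -0.2812]
side blob 582 260 [ 1.0715 -0.1916  0.0393] mean [ 1.0782 -0.1938]
side blob 566 234 [ 1.0851 -0.1111  0.0439] mean [ 1.0899 -0.1095]
side blob 530 190 [1.0883 0.0547 0.0444] mean [1.0919 0.0526]
side blob 514 170 [1.0978 0.137  0.0503] mean [1.0999 0.1442]
side blob 293 194 [0.5439 0.1685 0.1344] mean [0.5615 0.1111]
side blob 294 199 [0.5394 0.1444 0.1758] mean [0.5004 0.0787]
side blob 295 160 [0.5748 0.2965 0.0339] mean [0.5743 0.2948]
side blob 498 156 [1.0891 0.2172 0.0439] mean [1.0949 0.2188]
side blob 220 110 [0.4091 0.6312 0.0627] mean [0.4096 0.6252]
```

View pics/c1.png

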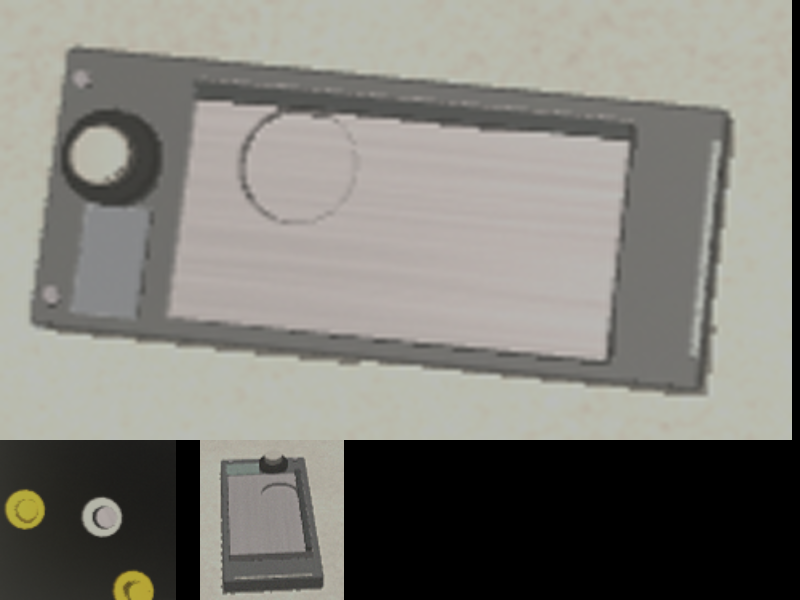

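The crop confirms the small white lamp, with a measured radius of 25.3 mm. In the tester crop the pocket is centred at about (299,165), the button top at about (100,155), and the plate's near edge runs (168,318) to (608,361). Next I'll compute the tester frame.

```bash
python3 - <<'E'
from h import *
K,T=cam('top')
def f(p,z): return ray(K,T,(np.array(p,float)+.5)/4.4-.5+[125,220],z)
pl=f([[168,318],[608,361],[195,97],[633,138]],.03)[:,:2]
hs=f([[72,48],[730,112]],.02)[:,:2]
btn=f([[100,155]],.042)[0,:2]; pk=f([[299,165],[240,165],[358,165],[299,107],[299,224]],.03)[:,:2]
d=[pl[0]-pl[1],pl[2]-pl[3],hs[0]-hs[1]]
print('yaw y-axis deg',[np.degrees(np.arctan2(-v[0],v[1])).round(2) for v in d],[np.linalg.norm(v).round(4) for v in d])
print('btn',btn,'pocket',pk.round(4))
print('plate',pl.round(4),'hs',hs.round(4))
yaw=np.mean([np.arctan2(-v[0],v[1]) for v in d]);ex=np.array([np.cos(yaw),np.sin(yaw)]);ey=np.array([-ex[1],ex[0]])
B=np.c_[ex,ey]
os=[btn-B@[.015,.155], hs[0]-B@[.065,.185], hs[1]-B@[.065,-.125]]
print('origin ests',np.round(os,4), 'mean',np.mean(os,0))
o=np.mean(os,0)
print('pocket in tester',((pk-o)@B).round(4)); print('plate in tester',((pl-o)@B).round(4))
# side view check
K2,T2=cam('side')
print('yaw',yaw,'load',o+B@[0,-.05],'btn',o+B@[.015,.155])
s=ctrl.state();Rm=R.from_rotvec(s['tool_rot']).as_matrix();print(Rm.round(4),s['joint_positions'])
E
```

```text
yaw y-axis deg [np.float64(-6.61), np.float64(-6.49), np.float64(-6.72)] [np.float64(0.2008), np.float64(0.2023), np.float64(0.3077)]
btn [0.56562392 0.26819116] pocket [[0.5604 0.1811]
 [0.5609 0.2081]
 [0.5599 0.1541]
 [0.5871 0.1814]
 [0.5334 0.1808]]
plate [[0.492  0.2397]
 [0.4689 0.0403]
 [0.5926 0.2293]
 [0.5698 0.0283]] hs [[ 0.6179  0.29  ]
 [ 0.5819 -0.0156]]
origin ests [[0.5329 0.1159]
 [0.5321 0.1137]
 [0.5317 0.1161]] mean [0.53222969 0.11525467]
pocket in tester [[ 0.0204  0.0686]
 [ 0.0178  0.0955]
 [ 0.023   0.0417]
 [ 0.0469  0.072 ]
 [-0.0063  0.0652]]
plate in tester [[-0.0543  0.119 ]
 [-0.0543 -0.0818]
 [ 0.0469  0.1202]
 [ 0.0473 -0.0821]]
yaw -0.11529820982556249 load [0.52647754 0.06558664] btn [0.56496175 0.26749991]
[[-9.223e-01  3.865e-01 -1.200e-03]
 [ 3.865e-01  9.223e-01 -1.900e-03]
 [ 3.000e-04 -2.200e-03 -1.000e+00]] [ 1.02401071e+00  2.87141028e-01  1.57804458e+00  8.51007063e-06
  1.27860902e+00 -1.49995323e-01]
```

```bash
cat >> h.py <<'E'
YAW=-0.1153;EX=np.array([np.cos(YAW),np.sin(YAW)]);EY=np.array([-EX[1],EX[0]]);B=np.c_[EX,EY];O=np.array([.5322,.1153])
def go(x,y,z):
    s=ctrl.state();Rm=R.from_rotvec(s['tool_rot']).as_matrix()
    Rt=np.c_[np.r_[-EX,0],np.r_[EY,0],[0,0,-1]]
    print('t',round(s['time_s'],2),'tcp',s['tcp_pos'].round(4),'F',np.round(s['wrist_force'],1),'w',round(s['gripper_width'],3))
    print('shift',(Rm.T@(np.array([x,y,z])-s['tcp_pos'])).round(4),'turn',R.from_matrix(Rm.T@Rt).as_rotvec().round(4))
def tester(p): return (np.array(p)[...,:2]-O)@B
E
python3 -c "
from h import *
go(.53,.13,.30)"
```

```text
t 0.1 tcp [0.2606 0.6222 0.3026] F [ 0.  -0.2 -0.9] w 1.002
shift [-0.4387 -0.3498  0.0032] turn [-0.0021 -0.0006 -0.2815]
```

```bash
R='x'; python3 -m pendant '[[[-0.439,-0.35,0.003],[-0.002,-0.001,-0.2815],-1],[[-0.439,-0.35,0.003],[-0.002,-0.001,-0.2815],-1],[[-0.439,-0.35,0.003],[-0.002,-0.001,-0.2815],-1],[[-0.439,-0.35,0.003],[-0.002,-0.001,-0.2815],-1],[[-0.439,-0.35,0.003],[-0.002,-0.001,-0.2815],-1],[[-0.439,-0.35,0.003],[-0.002,-0.001,-0.2815],-1],[[-0.439,-0.35,0.003],[-0.002,-0.001,-0.2815],-1],[[-0.439,-0.35,0.003],[-0.002,-0.001,-0.2815],-1],[[-0.439,-0.35,0.003],[-0.002,-0.001,-0.2815],-1],[[-0.439,-0.35,0.003],[-0.002,-0.001,-0.2815],-1],[[-0.439,-0.35,0.003],[-0.002,-0.001,-0.2815],-1],[[-0.439,-0.35,0.003],[-0.002,-0.001,-0.2815],-1]]' && python3 -c "
from h import *
go(.451,-.301,.22)"
```

```text
time_s: 1.1
tcp_pos: [0.501, 0.1824, 0.3009]
tool_rot: [0.181, 3.135, 0.003]
wrist_force: [1.8, 1.0, 0.5]
gripper_width: 0.998
t 1.1 tcp [0.501  0.1824 0.3009] F [1.8 1.  0.5] w 0.998
shift [-0.0059 -0.486   0.0801] turn [ 0.0018  0.0008 -0.    ]
```

```bash
python3 -m pendant '[[[-0.006,-0.486,0.08],[0.002,0.001,0],-1],[[-0.006,-0.486,0.08],[0.002,0.001,0],-1],[[-0.006,-0.486,0.08],[0.002,0.001,0],-1],[[-0.006,-0.486,0.08],[0.002,0.001,0],-1],[[-0.006,-0.486,0.08],[0.002,0.001,0],-1],[[-0.006,-0.486,0.08],[0.002,0.001,0],-1],[[-0.006,-0.486,0.08],[0.002,0.001,0],-1],[[-0.006,-0.486,0.08],[0.002,0.001,0],-1],[[-0.006,-0.486,0.08],[0.002,0.001,0],-1],[[-0.006,-0.486,0.08],[0.002,0.001,0],-1],[[-0.006,-0.486,0.08],[0.002,0.001,0],-1],[[-0.006,-0.486,0.08],[0.002,0.001,0],-1]]' >/dev/null;  python3 -m pendant '[[[0,0,0],[0,0,0],-1],[[0,0,0],[0,0,0],-1]]' && python3 - <<'E'
from h import *
s=ctrl.state();im=ctrl.capture('wrist');K,T=cam('wrist',s)
cv2.imwrite('pics/w1.png',cv2.cvtColor(im,cv2.COLOR_RGB2BGR))
hsv=cv2.cvtColor(im,cv2.COLOR_RGB2HSV);m=((hsv[...,1]<60)&(hsv[...,2]>110)).astype(np.uint8)
cs,_=cv2.findContours(m,cv2.RETR_EXTERNAL,cv2.CHAIN_APPROX_NONE)
for c in cs:
    if cv2.contourArea(c)>300:
        w=ray(K,T,c[:,0],.008);(x,y),r=cv2.minEnclosingCircle(w[:,:2].astype(np.float32));print(c[:,0].mean(0).round(),np.round([x,y,r],4))
go(.451,-.301,.12)
E
```

```text
time_s: 2.27
tcp_pos: [0.4501, -0.3004, 0.2194]
tool_rot: [-0.186, -3.135, -0.002]
wrist_force: [-0.3, 0.5, 0.1]
gripper_width: 1.001
[531. 454.] [ 0.713  -0.0978  0.0558]
[115. 454.] [ 0.657  -0.5547  0.0549]
[359. 363.] [ 0.5903 -0.2797  0.0368]
[321. 231.] [ 0.4509 -0.3009  0.0254]
[ 23. 288.] [ 0.4708 -0.5972  0.1187]
[337. 145.] [ 0.4516 -0.2587  0.3249]
t 2.32 tcp [ 0.4504 -0.2991  0.2196] F [-0.6  0.7 -0.3] w 1.001
shift [-0.0009 -0.0019  0.0996] turn [ 0.0013 -0.001  -0.0016]
```

View pics/w1.png

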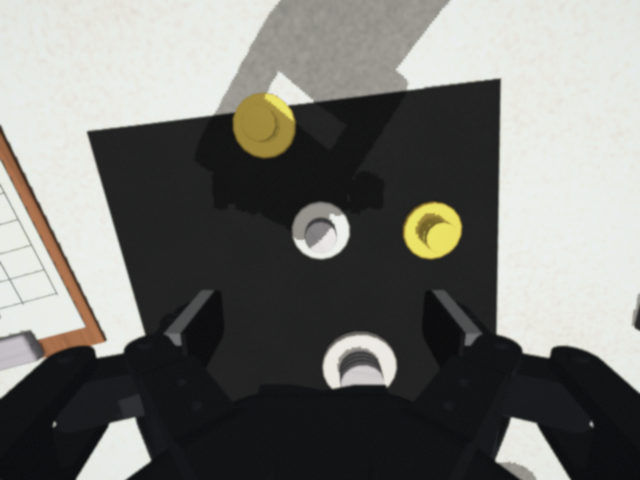

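The wrist view shows the small lamp at (321,231), which is (0.4509,−0.3009) with r 25.4 mm. This agrees with the top view, and the jaw paths are clear of the yellow decoys and the big lamp. I'll go down now.

```bash
python3 -m pendant '[[[-0.001,-0.001,0.04],[0.001,-0.001,0],-1],[[-0.001,-0.001,0.08],[0.001,-0.001,0],-1],[[-0.001,-0.001,0.11],[0.001,-0.001,0],-1],[[-0.001,-0.001,0.125],[0.001,-0.001,0],-1],[[-0.001,-0.001,0.134],[0.001,-0.001,0],-1],[[-0.001,-0.001,0.134],[0.001,-0.001,0],-1],[[-0.001,-0.001,0.134],[0.001,-0.001,0],-1]]' && python3 -m pendant '[[[0,0,0],[0,0,0],1],[[0,0,0],[0,0,0],1],[[0,0,0],[0,0,0],1],[[0,0,0],[0,0,0],1],[[0,0,0],[0,0,0],1],[[0,0,0],[0,0,0],1],[[0,0,0],[0,0,0],1],[[0,0,0],[0,0,0],1],[[0,0,0],[0,0,0],1],[[0,0,0],[0,0,0],1],[[0,0,0],[0,0,0],1],[[0,0,0],[0,0,0],1]]' 30
```

```text
time_s: 2.9
tcp_pos: [0.4525, -0.2996, 0.087]
tool_rot: [0.179, 3.135, -0.003]
wrist_force: [0.1, -0.2, 0.1]
gripper_width: 0.999
time_s: 3.9
tcp_pos: [0.4522, -0.3006, 0.0873]
tool_rot: [0.181, 3.134, -0.003]
wrist_force: [-1.2, 0.4, 6.6]
gripper_width: 0.288
```

```bash
python3 -m pendant '[[[0,0,-0.01],[0,0,0],1],[[0,0,-0.03],[0,0,0],1],[[0,0,-0.07],[0,0,0],1],[[0,0,-0.11],[0,0,0],1],[[0,0,-0.13],[0,0,0],1],[[0,0,-0.13],[0,0,0],1],[[0,0,-0.13],[0,0,0],1]]' && python3 - <<'E'
from h import *
p=O+B@[.012,-.05];go(*p,.20)
for n in ['wrist','side']:
    cv2.imwrite(f'pics/{n}2.png',cv2.cvtColor(ctrl.capture(n),cv2.COLOR_RGB2BGR))
a=cv2.imread('pics/wrist2.png')[180:480,100:540];b=cv2.resize(cv2.imread('pics/side2.png')[150:400,170:440],None,fx=1.2,fy=1.2)
o=np.zeros((300,764,3),np.uint8);o[:,:440]=a;o[:,440:]=b;cv2.imwrite('pics/c2.png',o)
E
```

```text
time_s: 4.48
tcp_pos: [0.452, -0.3003, 0.2179]
tool_rot: [0.181, 3.133, -0.005]
wrist_force: [0.3, -0.3, -2.1]
gripper_width: 0.293
t 4.48 tcp [ 0.452  -0.3003  0.2179] F [ 0.3 -0.3 -2.1] w 0.293
shift [-0.0438  0.3721  0.0169] turn [-0.003   0.0037 -0.    ]
```

View pics/c2.png

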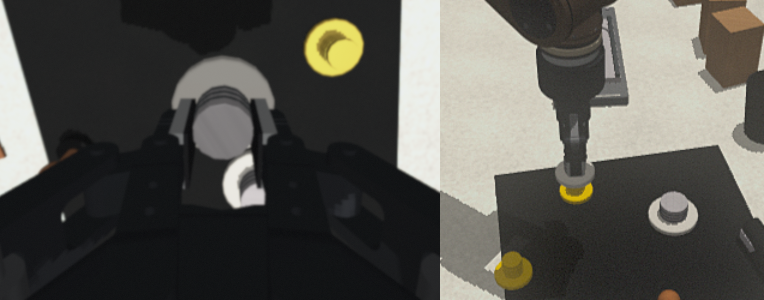

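The lamp is held by the hub and hangs level. The other lamps are undisturbed. I'll carry it to a point above the loading end.

```bash
python3 -m pendant '[[[-0.044,0.372,0.017],[-0.003,0.004,0],1],[[-0.044,0.372,0.017],[-0.003,0.004,0],1],[[-0.044,0.372,0.017],[-0.003,0.004,0],1],[[-0.044,0.372,0.017],[-0.003,0.004,0],1],[[-0.044,0.372,0.017],[-0.003,0.004,0],1],[[-0.044,0.372,0.017],[-0.003,0.004,0],1],[[-0.044,0.372,0.017],[-0.003,0.004,0],1],[[-0.044,0.372,0.017],[-0.003,0.004,0],1],[[-0.044,0.372,0.017],[-0.003,0.004,0],1],[[-0.044,0.372,0.017],[-0.003,0.004,0],1],[[-0.044,0.372,0.017],[-0.003,0.004,0],1],[[-0.044,0.372,0.017],[-0.003,0.004,0],1]]' >/dev/null; python3 -m pendant '[[[0,0,0],[0,0,0],1],[[0,0,0],[0,0,0],1]]' && python3 - <<'E'
from h import *
s=ctrl.state();p=O+B@[.012,-.05];go(*p,.125)
print(tester(s['tcp_pos']))
im=ctrl.capture('wrist');K,T=cam('wrist',s);im=cv2.cvtColor(im,cv2.COLOR_RGB2BGR)
# mark estimated tester features for verification
for q,z in [((.0195,.0686),.03),((.015,.155),.042),((.0455,-.05),.03),((.0455,.1),.03)]:
    u=proj(K,T,np.r_[O+B@np.array(q),z])[0];print(q,u.round());cv2.drawMarker(im,tuple(int(a) for a in u),(0,0,255),0,10,1)
cv2.imwrite('pics/w3.png',im)
E
```

```text
time_s: 5.75
tcp_pos: [0.5379, 0.0631, 0.1983]
tool_rot: [-0.184, -3.132, -0.003]
wrist_force: [0.5, 0.2, -0.1]
gripper_width: 0.29
t 5.75 tcp [0.5379 0.0631 0.1983] F [ 0.5  0.2 -0.1] w 0.29
shift [-0.0007  0.0011  0.0733] turn [ 0.0016 -0.0041 -0.0022]
[ 0.01161623 -0.05117424]
(0.0195, 0.0686) [480. 253.]
(0.015, 0.155) [609. 252.]
(0.0455, -0.05) [322. 286.]
(0.0455, 0.1) [517. 286.]
```

View pics/w3.png

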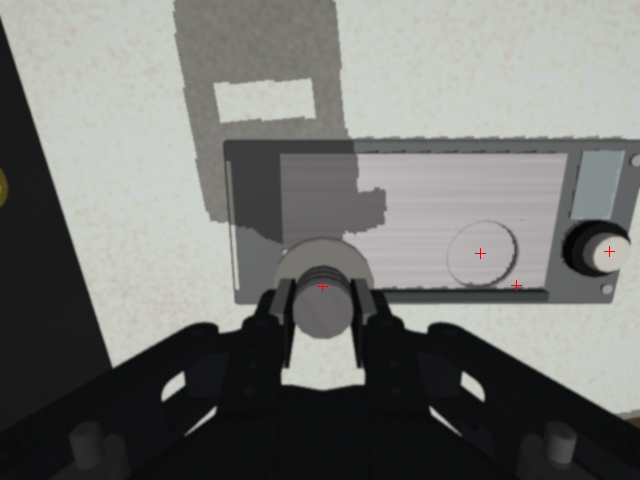

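The projected pocket, button and fence marks land on their features: the pocket mark (480,253) sits at the ring's centre. I'll lower to near contact.

```bash
python3 -m pendant '[[[0,0.001,0.03],[0.001,-0.003,-0.002],1],[[0,0.001,0.055],[0.001,-0.003,-0.002],1],[[0,0.001,0.07],[0.001,-0.003,-0.002],1],[[0,0.001,0.076],[0.001,-0.003,-0.002],1],[[0,0.001,0.079],[0.001,-0.003,-0.002],1],[[0,0.001,0.08],[0.001,-0.003,-0.002],1],[[0,0.001,0.08],[0.001,-0.003,-0.002],1],[[0,0.001,0.08],[0.001,-0.003,-0.002],1]]';python3 -m pendant '[[[0,0,0.0005],[0,0,0],1],[[0,0,0.001],[0,0,0],1],[[0,0,0.001],[0,0,0],1],[[0,0,0.001],[0,0,0],1]]'
```

```text
time_s: 6.47
tcp_pos: [0.5391, 0.0654, 0.1204]
tool_rot: [0.178, 3.133, 0.001]
wrist_force: [-0.7, -0.8, -0.5]
gripper_width: 0.285
time_s: 6.8
tcp_pos: [0.5382, 0.0657, 0.1183]
tool_rot: [0.178, 3.136, 0.001]
wrist_force: [0.8, -0.4, -0.7]
gripper_width: 0.289
```

```bash
python3 -m pendant '[[[0,0,0.0005],[0,0,0],1],[[0,0,0.001],[0,0,0],1],[[0,0,0.001],[0,0,0],1],[[0,0,0.001],[0,0,0],1]]' | grep -E 'tcp|force';python3 -m pendant '[[[0,0,0.0005],[0,0,0],1],[[0,0,0.0005],[0,0,0],1],[[0,0,0.0005],[0,0,0],1]]'| grep -E 'tcp|force'
```

```text
tcp_pos: [0.5382, 0.0657, 0.1173]
wrist_force: [-1.9, 0.4, 1.6]
tcp_pos: [0.5383, 0.0657, 0.1173]
wrist_force: [-2.7, 0.5, 4.4]
```

Contact at 4.4 N. I'll open the fingers slightly, to a loose hold.

```bash
python3 -m pendant '[[[0,0,0],[0,0,0],0.3],[[0,0,0],[0,0,0],0.2],[[0,0,0],[0,0,0],0.2],[[0,0,0],[0,0,0],0.2],[[0,0,0],[0,0,0],0.2],[[0,0,0],[0,0,0],0.2]]' && python3 - <<'E'
from h import *
go(*(O+B@[.0215,-.05]),.117)
print('tester tcp',tester(ctrl.state()['tcp_pos']))
im=cv2.cvtColor(ctrl.capture('side'),cv2.COLOR_RGB2BGR);t=cv2.cvtColor(ctrl.capture('top'),cv2.COLOR_RGB2BGR)
cv2.imwrite('pics/t4.png',t);cv2.imwrite('pics/s4.png',im)
o=np.zeros((400,800,3),np.uint8);o[:,:400]=cv2.resize(im[140:250,240:350],(400,400),interpolation=2);o[:,400:]=cv2.resize(t[200:320,170:290],(400,400),interpolation=2)
cv2.imwrite('pics/c4.png',o)
E
```

```text
time_s: 7.88
tcp_pos: [0.5381, 0.0656, 0.1164]
tool_rot: [0.178, 3.136, 0.001]
wrist_force: [0.3, 0.3, 0.2]
gripper_width: 0.397
t 7.88 tcp [0.5381 0.0656 0.1164] F [0.3 0.3 0.2] w 0.397
shift [-0.0099 -0.0014 -0.0006] turn [0.0008 0.0002 0.002 ]
tester tcp [ 0.01157897 -0.04866646]
```

View pics/c4.png

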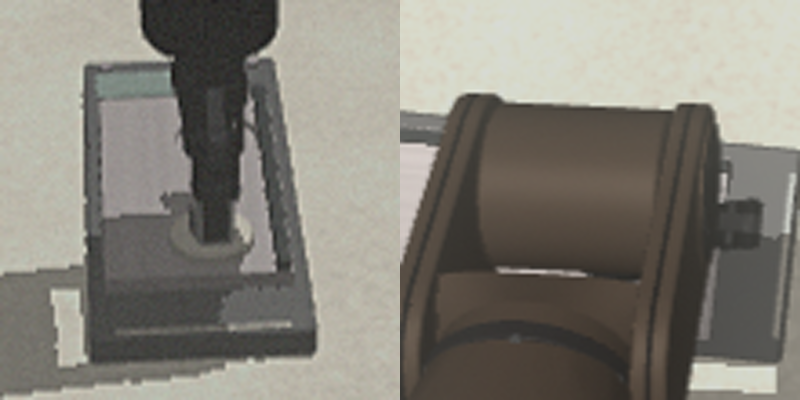

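Side view: the lamp stands flat on the loading end with the fingers loose around its hub. I'll turn the jaws by 0.45 rad so that the trailing pad pushes slightly into the fence. Then I'll push along the jaw axis until the lamp meets it.

```bash
python3 -m pendant '[[[0,0,0],[0,0,0.1],0.2],[[0,0,0],[0,0,0.2],0.2],[[0,0,0],[0,0,0.3],0.2],[[0,0,0],[0,0,0.4],0.2],[[0,0,0],[0,0,0.45],0.2],[[0,0,0],[0,0,0.45],0.2],[[0,0,0],[0,0,0.45],0.2]]' && python3 -m pendant '[[[0,0.002,0],[0,0,0],0.2],[[0,0.004,0],[0,0,0],0.2],[[0,0.006,0],[0,0,0],0.2],[[0,0.008,0],[0,0,0],0.2],[[0,0.01,0],[0,0,0],0.2],[[0,0.012,0],[0,0,0],0.2],[[0,0.014,0],[0,0,0],0.2],[[0,0.016,0],[0,0,0],0.2],[[0,0.017,0],[0,0,0],0.2],[[0,0.017,0],[0,0,0],0.2]]' && python3 - <<'E'
from h import *
print('tester tcp',tester(ctrl.state()['tcp_pos']))
E
python3 -m pendant '[[[0,0.0015,0],[0,0,0],0.2],[[0,0.003,0],[0,0,0],0.2],[[0,0.0045,0],[0,0,0],0.2],[[0,0.006,0],[0,0,0],0.2],[[0,0.0065,0],[0,0,0],0.2]]' && python3 - <<'E'
from h import *
s=ctrl.state();K,T=cam('wrist',s);print('tester tcp',tester(s['tcp_pos']))
im=cv2.cvtColor(ctrl.capture('wrist'),cv2.COLOR_RGB2BGR);cv2.imwrite('pics/w5.png',im)
E
```

```text
time_s: 8.57
tcp_pos: [0.5381, 0.0656, 0.1165]
tool_rot: [0.871, 3.018, 0.001]
wrist_force: [-0.3, -0.4, -0.7]
gripper_width: 0.398
time_s: 9.4
tcp_pos: [0.5474, 0.0802, 0.1165]
tool_rot: [0.873, 3.018, 0.002]
wrist_force: [-0.5, -0.4, -0.2]
gripper_width: 0.401
tester tcp [ 0.01911383 -0.03308987]
time_s: 9.82
tcp_pos: [0.5508, 0.0857, 0.1165]
tool_rot: [0.873, 3.018, 0.002]
wrist_force: [-0.2, -0.1, -0.2]
gripper_width: 0.402
tester tcp [ 0.02189678 -0.02726319]
```

View pics/w5.png

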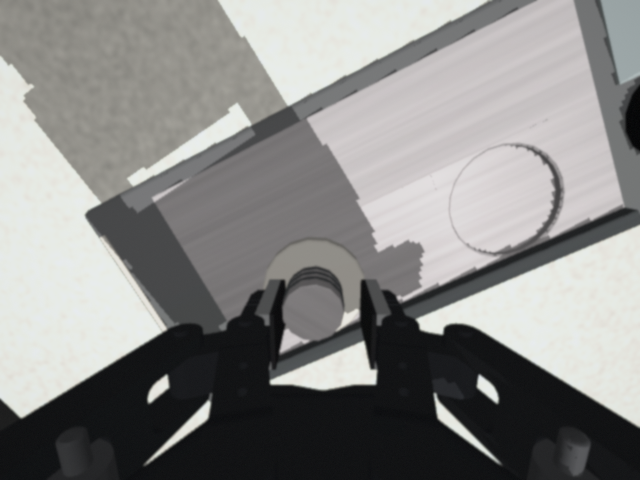

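```bash
python3 - <<'E'
from h import *
s=ctrl.state();K,T=cam('wrist',s)
print('hub',tester(ray(K,T,[[313,310]],.062)).round(4), 'arc top',tester(ray(K,T,[[315,239]],.038)).round(4),'edges',tester(ray(K,T,[[266,280],[364,280]],.038)).round(4))
p=tester(ray(K,T,[[510,200]],.03));print('pocket',p.round(4))
tcp=s['tcp_pos'][:2]
print('tool shift per 10mm tester +y:',(R.from_rotvec(s['tool_rot']).as_matrix().T@np.r_[EY*.01,0]).round(5), 'x', (R.from_rotvec(s['tool_rot']).as_matrix().T@np.r_[EX*.01,0]).round(5))
E
```

```text
hub [[ 0.0178 -0.0288]] arc top [[-0.0036 -0.018 ]] edges [[ 0.0045 -0.0479]
 [ 0.0248 -0.0057]]
pocket [[0.0211 0.0725]]
tool shift per 10mm tester +y: [4.33e-03 9.01e-03 1.00e-05] x [-0.00901  0.00433  0.     ]
```

```bash
python3 -m pendant '[[[0,0.002,0],[0,0,0],0.2],[[0,0.004,0],[0,0,0],0.2],[[0,0.006,0],[0,0,0],0.2],[[0.0013,0.0087,0],[0,0,0],0.2],[[0.0026,0.0114,0],[0,0,0],0.2],[[0.0039,0.0141,0],[0,0,0],0.2],[[0.0052,0.0168,0],[0,0,0],0.2],[[0.0065,0.0195,0],[0,0,0],0.2],[[0.0078,0.0222,0],[0,0,0],0.2],[[0.0091,0.0249,0],[0,0,0],0.2],[[0.0104,0.0276,0],[0,0,0],0.2],[[0.0117,0.0303,0],[0,0,0],0.2]]'; python3 -m pendant '[[[0.0013,0.0027,0],[0,0,0],0.2],[[0.0026,0.0054,0],[0,0,0],0.2],[[0.0039,0.0081,0],[0,0,0],0.2],[[0.0052,0.0108,0],[0,0,0],0.2],[[0.0065,0.0135,0],[0,0,0],0.2]]' && python3 - <<'E'
from h import *
s=ctrl.state();K,T=cam('wrist',s);print('tester tcp',tester(s['tcp_pos']))
im=cv2.cvtColor(ctrl.capture('wrist'),cv2.COLOR_RGB2BGR);cv2.imwrite('pics/w6.png',im)
E
```

```text
time_s: 10.87
tcp_pos: [0.557, 0.1177, 0.1166]
tool_rot: [0.873, 3.018, 0.001]
wrist_force: [0.0, -0.1, 0.1]
gripper_width: 0.398
time_s: 11.28
tcp_pos: [0.5587, 0.1325, 0.1166]
tool_rot: [0.873, 3.018, 0.001]
wrist_force: [-1.2, -0.3, 0.0]
gripper_width: 0.402
tester tcp [0.02437043 0.02018557]
```

View pics/w6.png

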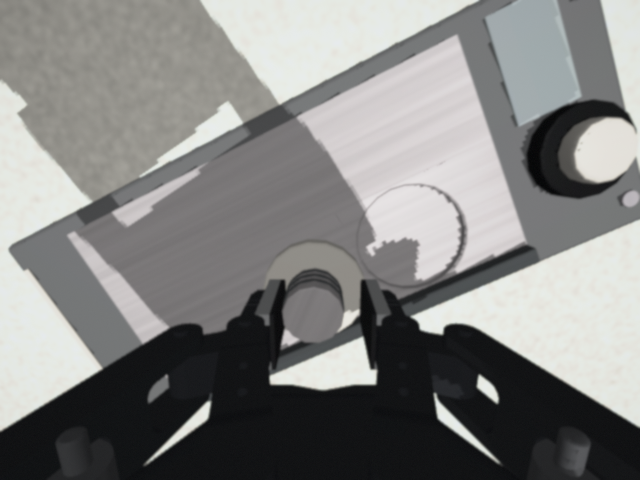

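The lamp is against the fence with its hub on the trailing pad at (313,310), heading for the pocket at (412,235). I'll keep sliding.

```bash
python3 -c "
from h import *
s=ctrl.state();K,T=cam('wrist',s);print('pocket',tester(ray(K,T,[[412,235]],.03)).round(4),'hub',tester(ray(K,T,[[313,310]],.062)).round(4))"
python3 -m pendant '[[[0.0012,0.0027,0],[0,0,0],0.2],[[0.0024,0.0055,0],[0,0,0],0.2],[[0.0036,0.0082,0],[0,0,0],0.2],[[0.0048,0.011,0],[0,0,0],0.2],[[0.006,0.0137,0],[0,0,0],0.2],[[0.0072,0.0165,0],[0,0,0],0.2],[[0.0084,0.0192,0],[0,0,0],0.2],[[0.0097,0.0219,0],[0,0,0],0.2],[[0.0109,0.0247,0],[0,0,0],0.2],[[0.0121,0.0274,0],[0,0,0],0.2],[[0.0133,0.0302,0],[0,0,0],0.2],[[0.0145,0.0329,0],[0,0,0],0.2]]'; python3 -m pendant '[[[0.0009,0.0018,0],[0,0,0],0.2],[[0.0017,0.0036,0],[0,0,0],0.2],[[0.0026,0.0054,0],[0,0,0],0.2]]' && python3 - <<'E'
from h import *
s=ctrl.state();K,T=cam('wrist',s);print('tester tcp',tester(s['tcp_pos']))
im=cv2.cvtColor(ctrl.capture('wrist'),cv2.COLOR_RGB2BGR);cv2.imwrite('pics/w7.png',im)
E
```

```text
pocket [[0.0195 0.0722]] hub [[0.0204 0.0191]]
time_s: 12.33
tcp_pos: [0.5638, 0.168, 0.1165]
tool_rot: [-0.873, -3.017, -0.0]
wrist_force: [-1.9, -0.7, 0.8]
gripper_width: 0.401
time_s: 12.58
tcp_pos: [0.5649, 0.174, 0.1167]
tool_rot: [0.873, 3.017, 0.002]
wrist_force: [-3.0, -0.8, 1.0]
gripper_width: 0.401
tester tcp [0.02573702 0.06209694]
```

View pics/w7.png

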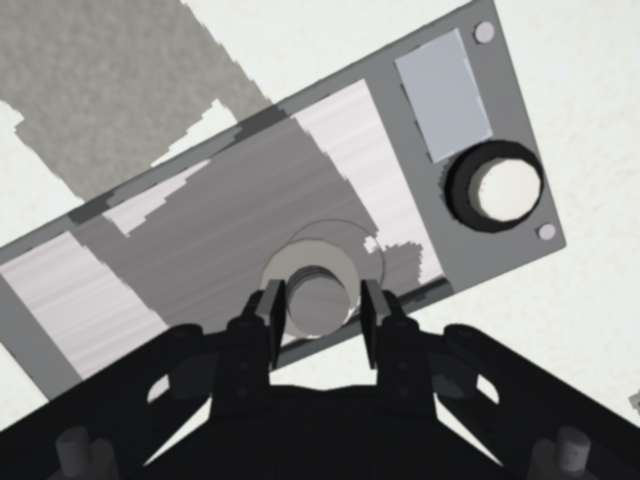

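The lamp is partly over the pocket, hub at (318,308), with about 12 mm to go and 3 N of side force. I'll go on in small steps.

```bash
python3 -m pendant '[[[0.0007,0.0013,0],[0,0,0],0.2],[[0.0013,0.0027,0],[0,0,0],0.2],[[0.002,0.004,0],[0,0,0],0.2],[[0.0026,0.0054,0],[0,0,0],0.2]]'|grep -E 'tcp|force'; python3 -m pendant '[[[0.0005,0.0009,0],[0,0,0],0.2],[[0.0009,0.0018,0],[0,0,0],0.2],[[0.0009,0.0018,0],[0,0,0],0.2]]'|grep -E 'tcp|force';  python3 -m pendant '[[[0.0005,0.0009,0],[0,0,0],0.2],[[0.0009,0.0018,0],[0,0,0],0.2],[[0.0009,0.0018,0],[0,0,0],0.2]]'|grep -E 'tcp|force'; python3 - <<'E'
from h import *
s=ctrl.state();K,T=cam('wrist',s);print('tester tcp',tester(s['tcp_pos']))
im=cv2.cvtColor(ctrl.capture('wrist'),cv2.COLOR_RGB2BGR)
s=cv2.cvtColor(ctrl.capture('side'),cv2.COLOR_RGB2BGR)[140:240,240:340]
o=np.zeros((400,800,3),np.uint8);o[:,:400]=cv2.resize(im[180:380,220:420],(400,400),interpolation=2);o[:,400:]=cv2.resize(s,(400,400),interpolation=2)
cv2.imwrite('pics/c8.png',o)
E
```

```text
tcp_pos: [0.565, 0.1798, 0.1163]
wrist_force: [-1.0, -0.2, -0.6]
tcp_pos: [0.5657, 0.1819, 0.1165]
wrist_force: [-1.1, -0.3, -0.5]
tcp_pos: [0.5661, 0.1839, 0.1167]
wrist_force: [-0.3, 0.5, -0.2]
tester tcp [0.02579573 0.07208093]
```

View pics/c8.png

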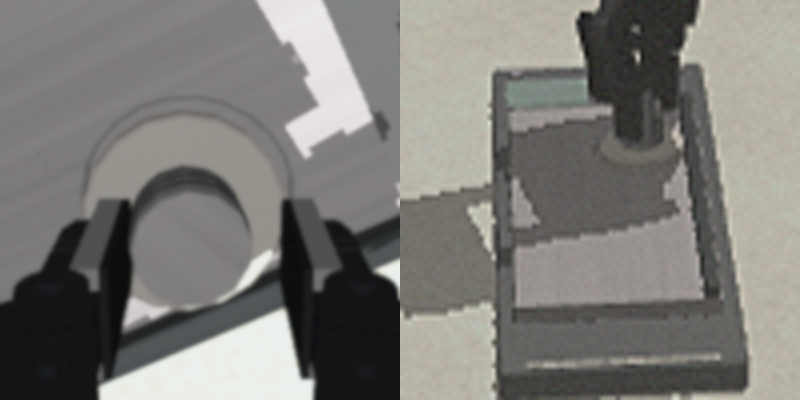

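That is 11 pictures viewed, so I'll go by force and pixel measurements from here. About 4 mm remain: the pocket rim still shows ahead of the disc. I'll push in 1 mm steps and watch for the force rise at the pocket wall.

```bash
for i in 1; do python3 -m pendant '[[[0.0004,0.0009,0],[0,0,0],0.2],[[0.0004,0.0009,0],[0,0,0],0.2]]'|grep -E 'tcp|force'; python3 -m pendant '[[[0.0004,0.0009,0],[0,0,0],0.2],[[0.0004,0.0009,0],[0,0,0],0.2]]'|grep -E 'tcp|force'; done;python3 - <<'E'
from h import *
im=cv2.cvtColor(ctrl.capture('wrist'),cv2.COLOR_RGB2BGR);cv2.imwrite('pics/w9.png',im)
g=cv2.cvtColor(im,cv2.COLOR_BGR2GRAY)
for u in (300,312,324): print(u,g[222:275:2,u].tolist(), im[255,u])
w8=cv2.imread('pics/c8.png');print(cv2.cvtColor(w8,cv2.COLOR_BGR2GRAY)[84:190:4,184].tolist())
E
```

```text
tcp_pos: [0.5664, 0.1849, 0.1169]
wrist_force: [0.5, 0.3, -0.4]
tcp_pos: [0.5661, 0.1856, 0.1168]
wrist_force: [-0.6, -1.4, 1.4]
300 [130, 128, 126, 125, 113, 118, 120, 106, 126, 142, 145, 145, 146, 145, 146, 146, 145, 146, 145, 145, 145, 130, 80, 70, 59, 69, 58] [139 145 148]
312 [126, 126, 128, 124, 113, 121, 108, 120, 141, 145, 146, 145, 145, 145, 146, 146, 145, 146, 145, 137, 86, 66, 66, 64, 74, 58, 79] [140 146 148]
324 [127, 127, 127, 126, 121, 110, 113, 107, 130, 143, 145, 146, 145, 146, 146, 145, 145, 146, 145, 145, 134, 78, 66, 63, 61, 70, 54] [140 145 148]
[126, 127, 127, 115, 118, 127, 123, 112, 132, 146, 148, 149, 148, 149, 149, 148, 148, 148, 148, 148, 128, 74, 63, 64, 61, 67, 82]
```

```bash
cat > gap.py <<'E'
from h import *
im=cv2.cvtColor(ctrl.capture('wrist'),cv2.COLOR_RGB2BGR);g=cv2.cvtColor(im,cv2.COLOR_BGR2GRAY)
for u in (290,300,312,324,336): print(u,g[224:262:1,u].tolist())
print(tester(ctrl.state()['tcp_pos']))
E
python3 -m pendant '[[[0.0004,0.0009,0],[0,0,0],0.2],[[0.0004,0.0009,0],[0,0,0],0.2]]'|grep -E 'tcp|force'; python3 -m pendant '[[[0.0004,0.0009,0],[0,0,0],0.2],[[0.0004,0.0009,0],[0,0,0],0.2]]'|grep -E 'tcp|force'; python3 gap.py
```

```text
tcp_pos: [0.566, 0.1862, 0.1167]
wrist_force: [-2.9, -5.1, 3.1]
tcp_pos: [0.5658, 0.1866, 0.1168]
wrist_force: [-3.0, -6.8, 5.0]
290 [126, 127, 128, 129, 130, 131, 130, 127, 127, 123, 117, 111, 113, 120, 122, 120, 113, 107, 112, 125, 136, 142, 145, 144, 145, 145, 145, 145, 146, 145, 145, 145, 145, 145, 145, 146, 145, 145]
300 [130, 130, 129, 128, 127, 125, 124, 120, 113, 113, 116, 114, 108, 109, 118, 132, 140, 144, 145, 145, 145, 146, 146, 146, 145, 145, 146, 146, 145, 145, 146, 145, 145, 145, 145, 146, 145, 145]
312 [125, 126, 127, 127, 128, 127, 123, 114, 112, 115, 111, 107, 112, 125, 137, 142, 144, 145, 145, 145, 145, 145, 146, 146, 145, 146, 145, 146, 146, 145, 146, 145, 145, 145, 145, 145, 142, 132]
324 [128, 127, 127, 126, 126, 126, 126, 125, 121, 112, 106, 104, 104, 109, 121, 133, 141, 144, 146, 145, 146, 145, 146, 146, 145, 146, 146, 145, 145, 146, 145, 146, 145, 145, 145, 145, 146, 145]
336 [127, 127, 125, 125, 124, 124, 124, 125, 127, 127, 127, 127, 125, 119, 110, 103, 103, 110, 123, 134, 141, 144, 145, 145, 146, 145, 146, 146, 146, 146, 145, 145, 146, 145, 145, 145, 145, 145]
[0.0252213 0.0746886]
```

The force has risen to 6.8 N at the wall. I'll back off so the lamp can drop freely, then check.

```bash
python3 -m pendant '[[[-0.0009,-0.0018,0],[0,0,0],0.2],[[-0.0017,-0.0036,0],[0,0,0],0.2],[[-0.0017,-0.0036,0],[0,0,0],0.2],[[-0.0017,-0.0036,0],[0,0,0],0.2]]'|grep -E 'tcp|force'; python3 - <<'E'
from h import *
s=ctrl.state();K,T=cam('wrist',s);print(tester(s['tcp_pos']))
im=cv2.cvtColor(ctrl.capture('wrist'),cv2.COLOR_RGB2BGR);cv2.imwrite('pics/w10.png',im)
g=cv2.cvtColor(im,cv2.COLOR_BGR2GRAY)
def fit(name):
    g=cv2.cvtColor(cv2.imread(name),cv2.COLOR_BGR2GRAY)
    for lab,z in (('disc .038',.038),('disc .033',.033)):
        P=[]
        for u in range(280,352,4):
            c=g[225:275,u].astype(int)
            k=next((i for i in range(40) if (c[i:i+6]>136).all() and c[i:i+6].ptp()<12),None) if False else next((i for i in range(40) if c[i:i+5].min()>138 and c[i:i+5].max()<152),None)
            if k: P.append([u,225+k-1])
        w=tester(ray(K,T,P,z));A=np.c_[2*w,np.ones(len(w))];q=np.linalg.lstsq(A,(w**2).sum(1),rcond=None)[0]
        # fixed radius fit
        from scipy.optimize import least_squares
        r=least_squares(lambda c:np.hypot(*(w-c).T)-.025,q[:2],loss='soft_l1',f_scale=.0005)
        print(lab,len(w),'free r',np.sqrt(q[2]+q[:2]@q[:2]).round(4),'c',r.x.round(4),'rms',np.sqrt((r.fun**2).mean()).round(5))
fit('pics/w10.png')
for u in (300,312,324): print(u,g[224:262,u].tolist())
E
```

```text
tcp_pos: [0.566, 0.1839, 0.1166]
wrist_force: [-0.5, 0.3, 0.1]
[0.02570639 0.07205281]
disc .038 18 free r 0.0226 c [0.0218 0.0722] rms 0.00025
disc .033 18 free r 0.0233 c [0.0228 0.0715] rms 0.0002
300 [129, 129, 126, 126, 123, 117, 112, 115, 120, 119, 112, 109, 116, 127, 136, 142, 144, 145, 146, 146, 145, 145, 146, 146, 145, 146, 146, 145, 146, 145, 145, 145, 145, 146, 145, 146, 146, 145]
312 [126, 128, 127, 123, 114, 113, 117, 118, 111, 107, 116, 129, 139, 143, 145, 145, 146, 145, 145, 145, 146, 146, 146, 146, 146, 145, 145, 145, 146, 145, 145, 146, 146, 145, 143, 133, 107, 74]
324 [126, 127, 126, 125, 122, 114, 110, 113, 109, 106, 112, 126, 138, 143, 144, 145, 145, 145, 145, 145, 145, 145, 146, 146, 146, 146, 146, 145, 145, 145, 145, 146, 146, 145, 145, 140, 122, 91]
```

Contact is relieved and the lamp is close to concentric, but depth is ambiguous from these numbers. I'll open, lift clear and measure without the fingers in the way.

```bash
python3 -m pendant '[[[0,0,0],[0,0,0],0],[[0,0,0],[0,0,0],-0.2],[[0,0,0],[0,0,0],-0.2],[[0,0,0],[0,0,0],-0.2],[[0,0,-0.01],[0,0,0],-0.2],[[0,0,-0.03],[0,0,0],-0.2],[[0,0,-0.06],[0,0,0],-0.2],[[0,0,-0.09],[0,0,0],-0.2],[[0,0,-0.1],[0,0,0],-0.2],[[0,0,-0.1],[0,0,0],-0.2],[[0,0,-0.1],[0,0,0],-0.2]]'|grep -E 'tcp|force'; python3 - <<'E'
from h import *
s=ctrl.state();K,T=cam('wrist',s);print(tester(s['tcp_pos']))
im=cv2.cvtColor(ctrl.capture('wrist'),cv2.COLOR_RGB2BGR);cv2.imwrite('pics/w11.png',im)
sd=cv2.cvtColor(ctrl.capture('side'),cv2.COLOR_RGB2BGR);cv2.imwrite('pics/s11.png',sd)
u=proj(K,T,np.r_[O+B@[.0205,.069],.04])[0];print(u)
a,b=int(u[0]),int(u[1])
o=np.zeros((400,800,3),np.uint8);o[:,:400]=cv2.resize(im[b-65:b+65,a-65:a+65],(400,400),interpolation=2);o[:,400:]=cv2.resize(sd[145:225,255:335],(400,400),interpolation=2)
cv2.imwrite('pics/c11.png',o)
E
```

```text
tcp_pos: [0.5658, 0.1836, 0.217]
wrist_force: [-1.4, -0.1, -1.2]
[0.02555401 0.07171635]
[314.99939663 236.17134465]
```

View pics/c11.png

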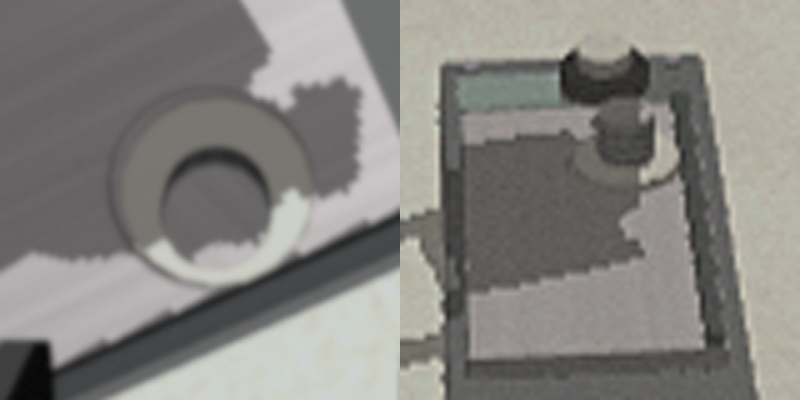

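The last picture shows the lamp nested inside the pocket rim, with a thin rim gap visible on the left and top and no overlap. To be decisive I'll close the fingers and probe the hub's top gently: it should be 57 mm high if seated, 62 mm if not.

```bash
python3 - <<'E'
from h import *
s=ctrl.state();K,T=cam('wrist',s)
px=lambda p:np.array(p)/3.077+[314-65,236-65]
h=ray(K,T,[px((215,208))],.057)[0];print('hub world',h.round(4),'tester',tester(h).round(4))
e=px([(122,190),(312,190),(213,95),(218,286)])
for z in(.033,.038):
    w=tester(ray(K,T,e,z));print(z,'diam',np.linalg.norm(w[0]-w[1]).round(4),np.linalg.norm(w[2]-w[3]).round(4),'c',w.mean(0).round(4))
go(h[0],h[1],.145)
d=np.r_[h[:2],.145]-s['tcp_pos'];print('shift current axes',(R.from_rotvec(s['tool_rot']).as_matrix().T@d).round(4))
E
```

```text
hub world [0.5576 0.1855 0.057 ] tester [0.0172 0.0727]
0.033 diam 0.0481 0.0497 c [0.0189 0.0719]
0.038 diam 0.0471 0.0488 c [0.0178 0.0725]
t 15.73 tcp [0.5647 0.1834 0.2145] F [-0.5  0.2 -0.9] w 0.602
shift [ 0.0069 -0.0019  0.0695] turn [-0.0008 -0.0032 -0.4481]
shift current axes [ 0.0069 -0.0019  0.0695]
```

```bash
python3 -m pendant '[[[0.006,-0.001,0],[0,0,0],1],[[0.006,-0.001,0],[0,0,0],1],[[0.006,-0.001,0],[0,0,0],1],[[0.006,-0.001,0],[0,0,0],1],[[0.006,-0.001,0],[0,0,0],1],[[0.006,-0.001,0.02],[0,0,0],1],[[0.006,-0.001,0.05],[0,0,0],1],[[0.006,-0.001,0.07],[0,0,0],1],[[0.006,-0.001,0.077],[0,0,0],1],[[0.006,-0.001,0.077],[0,0,0],1],[[0.006,-0.001,0.077],[0,0,0],1]]'; D='x'; for k in 1 2 3; do python3 -m pendant '[[[0,0,0.001],[0,0,0],1],[[0,0,0.0015],[0,0,0],1],[[0,0,0.0015],[0,0,0],1]]' | grep -E 'tcp|force'; done
```

```text
time_s: 16.65
tcp_pos: [0.5606, 0.1861, 0.14]
tool_rot: [0.873, 3.017, 0.002]
wrist_force: [-0.1, 0.3, 0.1]
gripper_width: -0.002
tcp_pos: [0.561, 0.1862, 0.1396]
wrist_force: [0.8, -0.3, 0.5]
tcp_pos: [0.5602, 0.186, 0.1367]
wrist_force: [0.7, -0.2, -0.9]
tcp_pos: [0.5601, 0.186, 0.1349]
wrist_force: [-0.0, 0.0, 0.7]
```

```bash
for k in 1 2 3; do python3 -m pendant '[[[0,0,0.001],[0,0,0],1],[[0,0,0.001],[0,0,0],1],[[0,0,0.001],[0,0,0],1]]' | grep -E 'tcp|force'; done
```

```text
tcp_pos: [0.5602, 0.186, 0.134]
wrist_force: [-0.1, 0.7, 1.2]
tcp_pos: [0.5602, 0.186, 0.133]
wrist_force: [0.5, 0.2, -0.0]
tcp_pos: [0.5602, 0.186, 0.132]
wrist_force: [0.1, -0.3, -0.6]
```

```bash
for k in 1 2 ; do python3 -m pendant '[[[0,0,0.001],[0,0,0],1],[[0,0,0.001],[0,0,0],1],[[0,0,0.001],[0,0,0],1]]' | grep -E 'tcp|force'; done; python3 -m pendant '[[[0,0,0.0005],[0,0,0],1],[[0,0,0.0005],[0,0,0],1]]' | grep -E 'tcp|force'
```

```text
tcp_pos: [0.5602, 0.186, 0.131]
wrist_force: [0.3, 0.1, -0.1]
tcp_pos: [0.5602, 0.186, 0.13]
wrist_force: [0.8, 0.1, 0.8]
tcp_pos: [0.5603, 0.186, 0.1297]
wrist_force: [0.8, 0.3, -0.7]
```

```bash
for k in 1 2 ; do python3 -m pendant '[[[0,0,0.0005],[0,0,0],1],[[0,0,0.0005],[0,0,0],1],[[0,0,0.0005],[0,0,0],1]]' | grep -E 'tcp|force'; done
```

```text
tcp_pos: [0.5604, 0.186, 0.1297]
wrist_force: [-1.3, -0.0, 5.2]
tcp_pos: [0.5604, 0.1861, 0.1297]
wrist_force: [-3.1, -0.6, 6.1]
```

Contact came at TCP 0.1297, which puts the hub top at 56.7 mm: the lamp is fully seated. Next I'll lift, go over the button and press.

```bash
python3 -m pendant '[[[0,0,-0.01],[0,0,0],1],[[0,0,-0.03],[0,0,0],1],[[0,0,-0.04],[0,0,0],1],[[0,0,-0.04],[0,0,0],1],[[0,0,-0.04],[0,0,0],1]]' >/dev/null; python3 - <<'E'
from h import *
s=ctrl.state();K,T=cam('wrist',s)
im=cv2.cvtColor(ctrl.capture('wrist'),cv2.COLOR_RGB2BGR);cv2.imwrite('pics/w12.png',im)
g=cv2.cvtColor(im,cv2.COLOR_BGR2GRAY)
u=proj(K,T,np.r_[.5653,.268,.042])[0];a,b=u.astype(int);print(u)
if 60<a<580:
    m=np.zeros_like(g);m[max(b-60,0):b+60,a-60:a+60]=(g[max(b-60,0):b+60,a-60:a+60]>170)
    cs,_=cv2.findContours(m,cv2.RETR_EXTERNAL,cv2.CHAIN_APPROX_NONE)
    for c in cs:
        if cv2.contourArea(c)>200:
            w=ray(K,T,c[:,0],.042);print(c[:,0].mean(0),cv2.minEnclosingCircle(w[:,:2].astype(np.float32)))
print('shift',(R.from_rotvec(s['tool_rot']).as_matrix().T@(np.array([.5655,.268,.120])-s['tcp_pos'])).round(4),s['tcp_pos'])
E
```

```text
[441.22357725 196.84284962]
[386.22 238.19] ((0.5693806409835815, 0.2308989018201828), 0.014456428587436676)
[444.23529412 196.33613445] ((0.5660532712936401, 0.2693778872489929), 0.012984752655029297)
[487.10479042 198.66467066] ((0.5790376663208008, 0.2881157398223877), 0.03885994106531143)
shift [0.0398 0.0717 0.0495] [0.56070785 0.18605979 0.16936924]
```

Wrist measurement of the button is (0.566,0.269) with r 13 mm, agreeing with the top view.

```bash
python3 -m pendant '[[[0.02,0.036,0],[0,0,0],1],[[0.04,0.072,0],[0,0,0],1],[[0.04,0.072,0],[0,0,0],1],[[0.04,0.072,0.02],[0,0,0],1],[[0.04,0.072,0.04],[0,0,0],1],[[0.04,0.072,0.049],[0,0,0],1],[[0.04,0.072,0.051],[0,0,0],1],[[0.04,0.072,0.051],[0,0,0],1]]' | grep -E 'tcp|force';  python3 -m pendant '[[[0,0,0.001],[0,0,0],1],[[0,0,0.002],[0,0,0],1],[[0,0,0.003],[0,0,0],1],[[0,0,0.004],[0,0,0],1],[[0,0,0.005],[0,0,0],1],[[0,0,0.006],[0,0,0],1],[[0,0,0.007],[0,0,0],1],[[0,0,0.008],[0,0,0],1],[[0,0,0.008],[0,0,0],1]]' | grep -E 'tcp|force';python3 -m pendant '[[[0,0,0.001],[0,0,0],1],[[0,0,0.001],[0,0,0],1],[[0,0,0.001],[0,0,0],1]]' | grep -E 'tcp|force'
```

```text
tcp_pos: [0.5641, 0.2679, 0.1162]
wrist_force: [0.1, 0.5, 0.1]
tcp_pos: [0.5654, 0.2683, 0.1102]
wrist_force: [0.8, -0.9, 3.3]
tcp_pos: [0.5654, 0.2683, 0.1092]
wrist_force: [1.1, -0.9, 4.8]
```

```bash
for k in 1 2; do python3 -m pendant '[[[0,0,0.0007],[0,0,0],1],[[0,0,0.0007],[0,0,0],1],[[0,0,0.0007],[0,0,0],1]]' | grep -E 'tcp|force'; done
```

```text
tcp_pos: [0.5654, 0.2683, 0.1087]
wrist_force: [-0.1, -1.2, 5.8]
tcp_pos: [0.5655, 0.2683, 0.1086]
wrist_force: [-1.5, -1.9, 8.9]
```

The button bottomed: it stopped at 0.1086 with force rising to 8.9 N. I'll lift off, move aside and make final checks from the fixed cameras.

```bash
python3 -m pendant '[[[0,0,-0.01],[0,0,0],1],[[0,0,-0.04],[0,0,0],1],[[0,0,-0.08],[0,0,0],1],[[0,0,-0.12],[0,0,0],1],[[0,0,-0.16],[0,0,0],1],[[0.02,0.04,-0.16],[0,0,0],1],[[0.04,0.08,-0.16],[0,0,0],1],[[0.06,0.12,-0.16],[0,0,0],1],[[0.08,0.16,-0.16],[0,0,0],1],[[0.1,0.2,-0.16],[0,0,0],1],[[0.1,0.2,-0.16],[0,0,0],1],[[0.1,0.2,-0.16],[0,0,0],1]]'; python3 -m pendant '[[[0,0,0],[0,0,0],1],[[0,0,0],[0,0,0],1],[[0,0,0],[0,0,0],1]]' | grep force; python3 - <<'E'
from h import *
print(ctrl.state()['time_s'],np.abs(ctrl.state()['qvel']).max())
ims={n:cv2.cvtColor(ctrl.capture(n),cv2.COLOR_RGB2BGR) for n in('top','side')}
for n,a in ims.items():
    cv2.imwrite(f'pics/{n}F.png',a);K,T=cam(n);b=cv2.imread(f'pics/{n}0.png')
    d=(cv2.absdiff(a,b).max(2)>35).astype(np.uint8);d=cv2.morphologyEx(d,cv2.MORPH_OPEN,np.ones((3,3)))
    cs,_=cv2.findContours(d,cv2.RETR_EXTERNAL,cv2.CHAIN_APPROX_NONE)
    print(n,[cv2.boundingRect(c) for c in cs if cv2.contourArea(c)>25])
    print('lamp px expected',proj(K,T,np.r_[O+B@[.0195,.068],.033]).round(),proj(K,T,np.r_[O+B@[.0195,.068],.057]).round())
a=ims['top'];K,T=cam('top');hsv=cv2.cvtColor(a,cv2.COLOR_BGR2HSV)
m=np.zeros(a.shape[:2],np.uint8);m[235:285,165:222]=cv2.absdiff(a,cv2.imread('pics/top0.png')).max(2)[235:285,165:222]>12
ys,xs=np.nonzero(cv2.morphologyEx(m,cv2.MORPH_OPEN,np.ones((3,3))));print('changed',len(xs),xs.min(),xs.max(),ys.min(),ys.max())
print(tester(ray(K,T,[[(xs.min()+xs.max())/2,(ys.min()+ys.max())/2]],.033)).round(4))
E
```

```text
time_s: 22.95
tcp_pos: [0.5851, 0.4943, 0.265]
tool_rot: [-0.866, -3.017, 0.001]
wrist_force: [0.3, -0.9, 0.5]
gripper_width: 0.003
wrist_force: [0.7, -0.2, -0.3]
23.2 0.007822980964124168
top [(0, 418, 78, 62), (421, 296, 25, 25), (191, 251, 9, 14), (33, 250, 181, 230)]
lamp px expected [[192. 257.]] [[189. 256.]]
side [(271, 334, 30, 30), (295, 174, 11, 5), (47, 138, 215, 95), (246, 124, 42, 25), (16, 110, 150, 86), (278, 0, 24, 60)]
lamp px expected [[297. 176.]] [[297. 167.]]
changed 251 180 205 244 268
[[0.0225 0.0682]]
```

```bash
python3 -c "
from plant import ctrl
print(ctrl.job_done(), ctrl.state()['time_s'])"
```

```text
the job is handed in; nothing more can be done
the job is handed in; nothing more can be done
```

I moved the small lamp to the loading end, slid it along the fence into the pocket and pressed the button fully. The job was handed in after about 23 s of robot time; no verdict was reported.

- **Sliding:** the side forces I read while sliding stayed around 3 N. They rose to about 7–9 N where the lamp met the pocket wall.
- **Lamp seated:** a gentle probe touched the hub top at 56.7 mm, where 57 mm means seated and 62 mm means still on the plate. I pressed it with about 6 N.
- **Button:** it stopped at TCP 0.1086 m (0.109 m expected) with the force at 8.9 N, then I lifted off. I did not check separately that it sprang back.
- **Final pictures against the start:** the only changes are the lamp's old place, its new place in the pocket (measured y = 68 mm), and the arm with its shadow. Nothing was touching the robot.

**Disagreements between measurements:**
- The pocket and lamp y read 68–72.5 mm in different views.
- The lamp's x read 17–22.5 mm in different views; it should be 19.5 mm.
- The lamp's depth could not be settled from the pictures alone, so that check rests on the probe.
- I viewed 12 pictures, the maximum.

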